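# Close the culture jar with its wing knob

## Task

Close the culture jar: set the red wing knob upright on the neck in the middle of the lid with its grip bar in line with the dark clamp bar. Pressing lightly, turn it back (counter-clockwise from above) until you feel it drop into the thread start, then turn it clockwise until it is fully home, and let go of it. Never force the thread, and leave the dishes and other things where they are.

Things in the scene. Friction and masses are not known exactly. Their poses are not given: they have to be found in the camera images.
- knob_mid (a point): red plastic wing knob, loose, upright on the bench at first, 57 mm high: a round skirt 54 across, 27 high, and on it one upright grip bar (wings) 48 long, 14 thick, 30 high, white dot on top. This point: on its axis, half-way up (28.5 above the lower rim, 1.5 above the shoulder the bar rises from). x along the bar, y across it, z up; a half turn changes nothing
- knob: the same knob, about 90 g; origin at the middle of the skirt's lower rim, axes as above. The skirt is open below, 23 mm deep inside; two hidden opposite pins inside it ride on the neck's thread
- jar: clear culture jar with pink dishes inside, fixed to the bench: steel foot 136 mm across, white lid, and over the lid a dark steel clamp bar 150 long, 32 wide, its top 126 above the bench; the neck stands in its middle. Origin under the jar's middle on the bench, z up, y along the clamp bar, x across it
- neck: brass threaded neck, 39 mm across, 29 high, fixed upright on the clamp bar; origin on its axis at its foot. The knob's skirt fits over it with about 2.5 mm all round. Two thread starts half a turn apart, hidden under the knob; where they lie differs each time and this entry's rotation does not mark them: feel for them. More than 60 N between knob and neck spoils the thread
- neck_crest (a point): point on the neck's axis, 47.5 mm above its foot, where the knob's mid point is when the knob is set on unthreaded, its pins on the flat crest of the thread. Turned clockwise there it only meets a solid stop. Backed (counter-clockwise from above) by 5 to 105 degrees from the bar-in-line position, pressed with 2 to 8 N, it comes to a start and drops
- neck_start (a point): point on the axis, 40.3 mm above the foot: the knob's mid point after it dropped (the click, 7 mm down) into the thread start. 10 to 20 degrees past the edge it drops over, further backing meets a solid stop. From here the knob screws down clockwise: 4.5 mm in 66 degrees, with 1 mm of play, so it must be let down as it turns
- neck_home (a point): point on the axis, 37 mm above the foot: the knob's mid point (within 1 mm) when fully home against the solid stop, 60 to 90 degrees clockwise from the start. Screwing needs under 0.15 N m; resistance of 0.2 to 0.4 N m is a stop: turn no further
- dishes_pink: stack of five pink culture dishes, 90 across, 80 high (mm), loose, to be left alone; origin at the middle of its underside, z up
- dishes_rose: stack of four dark-rose culture dishes, 90 across, 64 high (mm), loose, to be left alone; origin at the middle of its underside, z up
- dishes_cream: stack of three cream culture dishes, 90 across, 48 high (mm), loose, to be left alone; origin at the middle of its underside, z up
- bottle: amber jar with a blue cap, 60 across, 130 high (mm), loose, to be left alone; origin at the middle of its underside, z up
- beaker: small glass beaker, 70 across, 85 high (mm), loose, to be left alone; origin at the middle of its underside, z up
- marker: white and black marker pen lying on the bench, 130 long, 14 thick (mm), loose, to be left alone; origin at the middle of its underside, z up
- mount_box: blue box with a white lid, 85 by 60 by 34 high (mm), loose, to be left alone; origin at the middle of its underside, z up
Things that resemble listed ones, but are neither listed nor needed, are in the scene too. There is more than one size of the knob; the job needs the middle-sized.

How it is judged:
By the outcome, as a careful person would: the job done as asked, in the order asked, and still so for the second after the job is handed in, with the robot touching nothing.
It also fails if it takes over 72 s, if anything falls off the work surface, if the arm or the gripper's body presses on something with over 40 N, if the wrist force passes 120 N, or if a joint passes its speed limit or range.

## Robot

A 6-joint arm with a two-finger parallel gripper is mounted at the origin on the work surface. World frame = base frame: x ahead of the robot, y to its left, z up, the work surface at z = 0. Lengths are in m, angles in rad, forces in N, time in s.
With the tool pointing down it reaches from about 0.325 to 0.75 m from the base axis. Payload 7.6 kg.
Tool frame: the origin (TCP) lies at the very end of the fingers, on their centre line; the grasp point (between the pads) lies 19 mm behind it (r.tcp_to_grasp is the distance from the TCP to the grasp point, in m); y points along the fingers, z is the direction in which the jaws open and shut, and the axes are right-handed (so a half turn about y gives the same grasp; the last joint's range is limited). The gripper opens to 85 mm and grips with 20 to 120 N. Pads are 22 mm wide; open, the fingers measure 114 mm over their backs; the gripper's body (76 mm by 85 mm) begins 54 mm behind the grasp point. The pads swing forward as they close: fully open they stand 13 mm farther back than shut.
Start: joints at [-1.181, 0.052, 1.401, -0, 1.689, -0.07], TCP at [0.233, -0.47, 0.195] pointing down, gripper open.
Joint ranges: [-2.9, 2.9], [-0.91, 2.17], [0.12, 2.37], [-1.06, 4.2], [0.26, 2.73], [-2.93, 2.93]. Speed limits (rad/s): [2.57, 2.57, 3.01, 3.14, 3.14, 3.14].

## Interface

Orientations are given as a unit quaternion [w, x, y, z].
In Python, from rig import r gives the robot as it stands.
- The arm moves only by the shell command python3 -m handwheel 'ROWS'. ROWS is JSON, a list of rows, each an object with "translation": the shift along the world's x, y, z as a fraction of full scale, a list of three; "angular": the turn, a rotation vector about the world's x, y, z as a fraction of full scale, a list of three; "fingers": the closure, from -1 (fully open) to 1 (shut). In form: [{"translation": [tx, ty, tz], "angular": [wx, wy, wz], "fingers": fingers}, ...]. A call has exactly 5 rows; each row shifts and turns the commanded pose from where the row before left it; what a row does not reach is not made up. Full scale, the value 1, is 500 mm for a shift and 10 degrees for a turn. A row lasts 1/8 s, in which the tool goes at most 62.5 mm and 10.7 degrees, less where a joint would pass 70% of its speed; a pose out of reach is approached as far as the arm can. A call with a number of a shift or a turn outside -1 to 1 is refused whole. A call with a gripper value outside its range is refused whole. The fingers move at their own pace and stop on an object; the grip force is fixed at half the most. Time passes only in rows, so rows that do not move let the fingers close, or fill a call up. It gives the time, the measured TCP pose, the force and the opening at its end, in the units of the state.
- r.state(): the state, without advancing time (a new reading comes with each control period).
- r.snapshot(name): name is "scene" or "side" or "wrist"; returns a dict with "frame" (420x560x3 uint8, red, green, blue), "mtx" (3x3 intrinsics, pixels), "origin" and "attitude" of the camera in the world. Camera axes: x right, y down, z forward; pixel columns grow to the right and rows downward; lengths in m; the calibration is good to about 2 mm. The wrist camera is an equidistant fisheye: a pixel r from the principal point sees the ray r / f radians off the axis. A picture is of the moment at which its call begins. There is no depth.
- r.hand_in(): hands the job in, once; it reports no verdict.
The state is a dict: "clock": time; "joint_positions": joint angles; "joint_vel": joint speeds; "tau": joint torques, N m; "ee_pos": TCP position; "tool_rot": TCP orientation; "ft_force": force on the tool from outside, world axes, zero at the start; "torque": the same for the moment, N m; "opening": finger opening in m.
Only numpy, scipy, OpenCV 4.12 (cv2) and the standard library are available. Lean on these libraries where they do the work, as an engineer would, in place of code of your own. Each camera call takes 0.05 s, during which the arm holds its last target. There are 200 camera calls.

## Working session

There is one attempt and no reset: what is moved stays moved. The work goes in short steps, Python scripts to look and compute and a shell command to move; the robot and the scene stay as the last step left them, time stands still between calls to the robot, and variables do not carry over. Pictures are saved under pics/ and viewed, about 8 in all and at most 12, crops included, and the job is handed in when it is done.

```bash
ls; mkdir -p pics; python3 - <<'E'
from rig import r
import cv2,json,numpy as np
for n in("scene","side"):
    s=r.snapshot(n); cv2.imwrite(f"pics/{n}0.png",cv2.resize(s["frame"][:,:,::-1],(800,600),interpolation=cv2.INTER_CUBIC))
    print(n,np.round(s["mtx"],1).tolist(),s["origin"],np.round(s["attitude"],4).tolist())
print(r.state())
E
```

```text
pics
scene [[443.5, 0.0, 284.7], [0.0, 443.5, 205.1], [0.0, 0.0, 1.0]] [1.12822902 0.44444688 1.16431081] [-0.1203, 0.4021, 0.8695, -0.2605]
side [[534.8, 0.0, 284.9], [0.0, 534.8, 214.1], [0.0, 0.0, 1.0]] [0.19966814 1.05047574 0.76742788] [0.1005, -0.1499, 0.8544, -0.4873]
{'clock': 0.1, 'joint_positions': array([-1.18129002e+00,  5.27655140e-02,  1.40163608e+00, -2.34457805e-05,
        1.68860333e+00, -7.03135901e-02]), 'joint_vel': array([-5.99729377e-04, -5.30320856e-05, -1.87617246e-03, -2.38897444e-03,
        8.13325033e-04,  6.16473858e-04]), 'tau': array([ 7.92301198e-04, -3.82581067e+01, -3.60986066e+01, -5.87466980e-05,
        4.78286063e-03,  6.89518885e-06]), 'ee_pos': array([ 0.23287156, -0.47016368,  0.19405451]), 'tool_rot': array([ 0.16105399, -0.16122895,  0.68899233, -0.68800901]), 'ft_force': array([0.06265587, 0.72059527, 0.03065687]), 'torque': array([ 0.0272643 , -0.03574157,  0.02653844]), 'opening': 0.08563361364204075}
```

View pics/scene0.png

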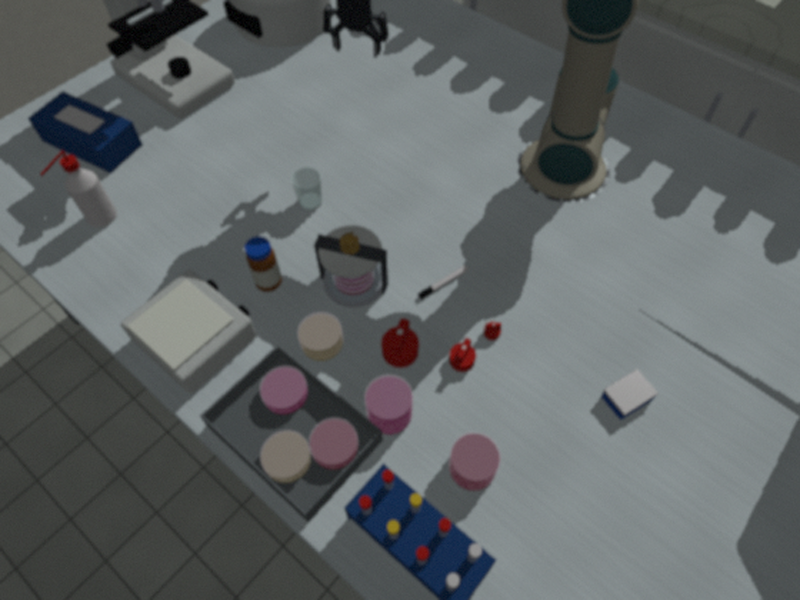

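View pics/side0.png

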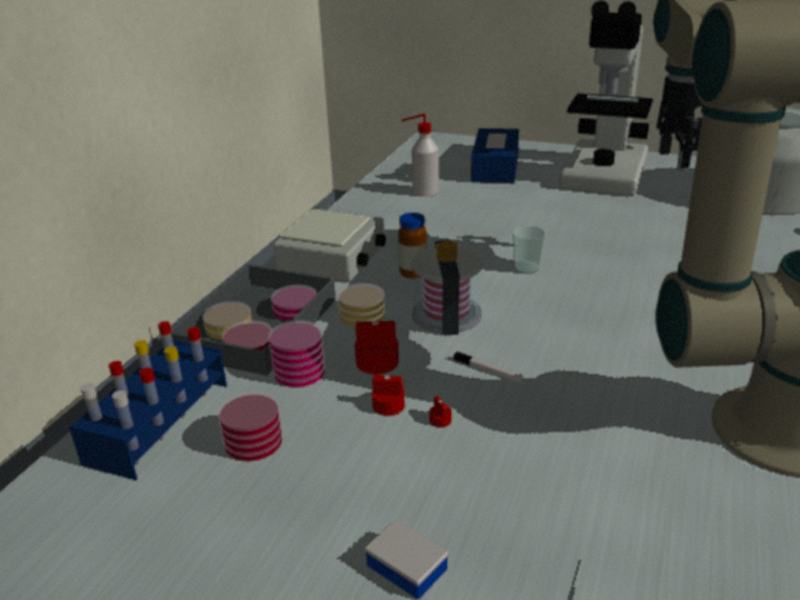

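Scene: the three knobs are at about (400,343) large, (462,355) middle and (492,330) small. The jar neck is at (349,243). Side: middle knob (388,395), neck (447,250). I'll enlarge both.

```bash
cat > h.py <<'E'
import numpy as np,cv2
from rig import r
from scipy.spatial.transform import Rotation as R
def rot(q): return R.from_quat(np.roll(q,-1))
def proj(s,P):
    p=rot(s["attitude"]).inv().apply(np.atleast_2d(P)-s["origin"]); uv=p@np.array(s["mtx"]).T
    return uv[:,:2]/uv[:,2:]
def ray(s,uv): # full-res pixel
    d=np.linalg.inv(s["mtx"])@np.r_[uv,1]; return rot(s["attitude"]).apply(d)
def onz(s,uv,z):
    d=ray(s,uv); o=np.array(s["origin"]); return o+d*(z-o[2])/d[2]
def tri(s1,u1,s2,u2):
    A=[];b=[]
    for s,u in((s1,u1),(s2,u2)):
        d=ray(s,u);d/=np.linalg.norm(d);M=np.eye(3)-np.outer(d,d);A.append(M);b.append(M@s["origin"])
    x=np.linalg.lstsq(np.vstack(A),np.hstack(b),rcond=None)[0]
    return x,np.linalg.norm(np.vstack(A)@x-np.hstack(b))
E
python3 - <<'E'
from h import *
a=r.snapshot("scene");b=r.snapshot("side")
# full-res pix = 0.7*shown
C=[]
for s,u,v in((a,305,230),(a,245,165),(b,270,272),(b,312,185)):
    x0,y0=u-28,v-21 
    x0,y0=(u-25,v-19)
    if (u,v) in((245,165),(312,185)): x0,y0=u-40,v-30;w,h=80,60
    else: w,h=50,38
    C.append(cv2.resize(s["frame"][y0:y0+h,x0:x0+w,::-1],(400,300),interpolation=cv2.INTER_CUBIC));print(x0,y0,400/w,300/h)
cv2.imwrite("pics/c.png",np.vstack([np.hstack(C[:2]),np.hstack(C[2:])]))
f=.7
print(tri(a,(349*f,243*f),b,(447*f,250*f)))
print(onz(a,(565*f,165*f),0.1))
k=onz(a,(462*f,362*f),0.01);print(k,onz(b,(388*f,402*f),.01))
E
```

```text
280 211 8.0 7.894736842105263
205 135 5.0 5.0
245 253 8.0 7.894736842105263
272 155 5.0 5.0
(array([ 0.59707712, -0.16213293,  0.13917642]), np.float64(0.0007496686725399845))
[0.08634301 0.04028435 0.1       ]
[0.60487338 0.1469051  0.01      ] [0.59638391 0.1443338  0.01      ]
```

View pics/c.png

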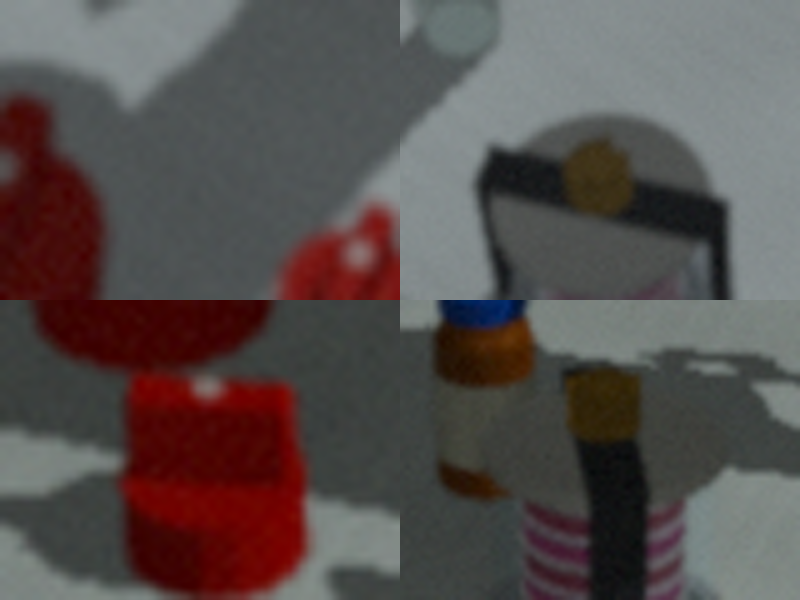

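```bash
cat > fit.py <<'E'
from h import *
from scipy.optimize import minimize
U=6
t=np.linspace(0,2*np.pi,40)
def cyl(rad,z0,z1): return np.vstack([np.c_[rad*np.cos(t),rad*np.sin(t),0*t+z] for z in(z0,z1)])
box=np.array([[x,y,z] for x in(-.024,.024) for y in(-.007,.007) for z in(.027,.057)])
KN=[cyl(.027,0,.027),box]
def mask(s,red,uv,w=30):
    f=s["frame"].astype(int);x0,y0=int(uv[0]-w),int(uv[1]-w)
    f=cv2.resize(s["frame"][y0:y0+2*w,x0:x0+2*w],None,fx=U,fy=U,interpolation=cv2.INTER_CUBIC).astype(int)
    R_,G,B=f[...,0],f[...,1],f[...,2]
    m=((R_>2.2*G)&(R_>60)) if red else ((R_>1.8*B)&(R_>50))
    n,l,st,c=cv2.connectedComponentsWithStats(m.astype(np.uint8))
    k=l[w*U,w*U]
    if k==0: k=1+np.argmax(st[1:,4])
    return cv2.morphologyEx((l==k).astype(np.uint8),cv2.MORPH_CLOSE,np.ones((25,25))),(x0,y0)
def render(s,parts,p,sh,o):
    im=np.zeros(sh,np.uint8);Q=R.from_euler('z',p[3]) if len(p)>3 else R.identity()
    for P in parts:
        uv=(proj(s,Q.apply(P)+p[:3])+.5-np.array(o))*U-.5
        cv2.fillConvexPoly(im,cv2.convexHull((uv*16).round().astype(np.int32)),1,shift=4)
    return im
def cost(p,parts,obs,z=None):
    p=np.r_[p[:2],z,p[2:]];c=0
    for s,m,o in obs: c+=np.sum(cv2.GaussianBlur((render(s,parts,p,m.shape,o)!=m).astype(np.float32),(0,0),1))/m.sum()
    return c
def fit(parts,obs,z,x0):
    return min((minimize(cost,x,args=(parts,obs,z),method='Nelder-Mead',options=dict(initial_simplex=np.vstack([x]+[np.array(x)+d for d in np.diag([.006,.006,.3][:len(x)])]),xatol=1e-5,fatol=1e-5)) for x in x0),key=lambda q:q.fun)
E
python3 - <<'E'
from fit import *
a=r.snapshot("scene");b=r.snapshot("side");V=[]
for nm,parts,z,g,red,px in(("knob",KN,0,[.6,.146],1,((322,250),(272,277))),("neck",[cyl(.0195,.0,.029)],.126,[.597,-.162],0,((244,170),(313,176)))):
    obs=[(s,)+mask(s,red,u) for s,u in zip((a,b),px)]
    for sel in(obs,obs[:1],obs[1:]):
        q=fit(parts,sel,z,[g+[y] for y in np.arange(0,3.1,.5)] if red else [g]);print(nm,q.x,q.fun)
        if sel is obs:
            for s,m,o in obs:
                f=cv2.resize(s["frame"][o[1]:o[1]+60,o[0]:o[0]+60,::-1],None,fx=U,fy=U)
                re=render(s,parts,np.r_[q.x[:2],z,q.x[2:]],m.shape,o)
                for mm,c in((m,(0,255,0)),(re,(255,255,255))): cv2.drawContours(f,cv2.findContours(mm,0,1)[0],-1,c,1)
                V.append(cv2.resize(f,(300,300)))
cv2.imwrite("pics/fit.png",np.vstack([np.hstack(V[:2]),np.hstack(V[2:])]))
p=[onz(a,(205+(x-400)/5,135+y/5),.126) for x,y in((495,147),(727,204))]
d=p[1]-p[0];print(p,np.linalg.norm(d),np.degrees(np.arctan2(d[1],d[0])))
s=r.state();print(rot(s["tool_rot"]).as_matrix().round(3))
E
```

```text
knob [0.59900212 0.13751567 2.9418646 ] 0.6767517133209897
knob [0.59364328 0.1389166  2.08427067] 0.27928578800701825
knob [0.59984212 0.136725   2.95333355] 0.3736735806110345
neck [ 0.5987821  -0.16292592] 3.017165812895908
neck [ 0.59634257 -0.16387453] 0.43195146612740143
neck [ 0.67347901 -0.20383397] 0.511600471883602
[array([ 0.61428673, -0.23032692,  0.126     ]), array([ 0.55661201, -0.09671805,  0.126     ])] 0.1455256093130425 113.34833083550043
[[-0.896 -0.     0.444]
 [-0.444  0.    -0.896]
 [-0.    -1.    -0.   ]]
```

View pics/fit.png

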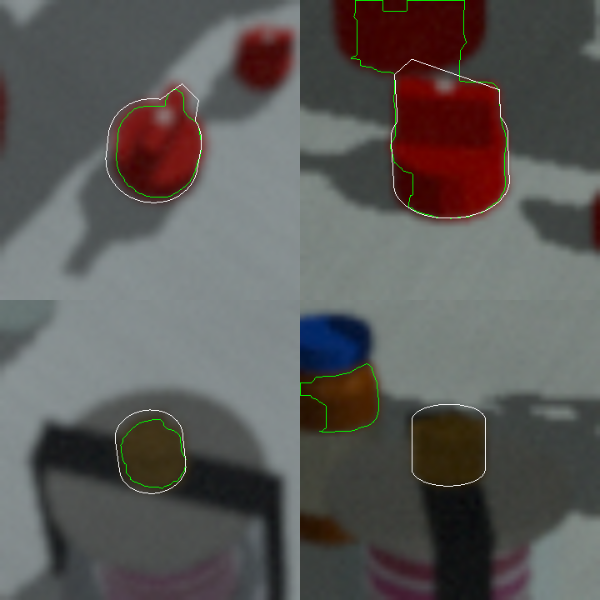

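```bash
sed -i 's/R_>2.2\*G)&(R_>60)/R_>1.7*G)\&(R_>50)/; s/R_>1.8\*B)&(R_>50)/R_>1.45*B)\&(R_>28)/; s/np.ones((25,25))/np.ones((13,13))/' fit.py
sed -i 's/^    n,l,st/    if cut: m[:cut]=0\n    n,l,st/; s/uv,w=30)/uv,w=30,cut=0)/' fit.py
python3 - <<'E'
from fit import *
a=r.snapshot("scene");b=r.snapshot("side");V=[]
for nm,parts,z,g,red,px in(("knob",KN,0,[.597,.143],1,((322,250),(272,277))),("neck",[cyl(.0195,.0,.029)],.126,[.597,-.162],0,((244,170),(313,176)))):
    obs=[(s,)+mask(s,red,u,cut=91*red*(s is b)) for s,u in zip((a,b),px)]
    for sel in(obs,obs[:1],obs[1:]):
        q=fit(parts,sel,z,[g+[y] for y in np.arange(0,3.1,.5)] if red else [g]);print(nm,q.x,q.fun)
        if sel is obs:
            for s,m,o in obs:
                f=cv2.resize(s["frame"][o[1]:o[1]+60,o[0]:o[0]+60,::-1],None,fx=U,fy=U)
                re=render(s,parts,np.r_[q.x[:2],z,q.x[2:]],m.shape,o)
                for mm,c in((m,(0,255,0)),(re,(255,255,255))): cv2.drawContours(f,cv2.findContours(mm,0,1)[0],-1,c,1)
                V.append(cv2.resize(f,(300,300)))
cv2.imwrite("pics/fit2.png",np.vstack([np.hstack(V[:2]),np.hstack(V[2:])]))
E
```

```text
knob [0.5980137  0.14001892 3.45195796] 0.28732224923171973
knob [0.59555234 0.13876174 0.34688729] 0.21602483267048211
knob [0.598723   0.13891725 0.32969024] 0.06413925773002394
neck [ 0.59835675 -0.16112623] 0.34285744761458214
neck [ 0.6011974  -0.15916769] 0.21205543496410084
neck [ 0.59734351 -0.15819511] 0.11243727112437271
```

View pics/fit2.png

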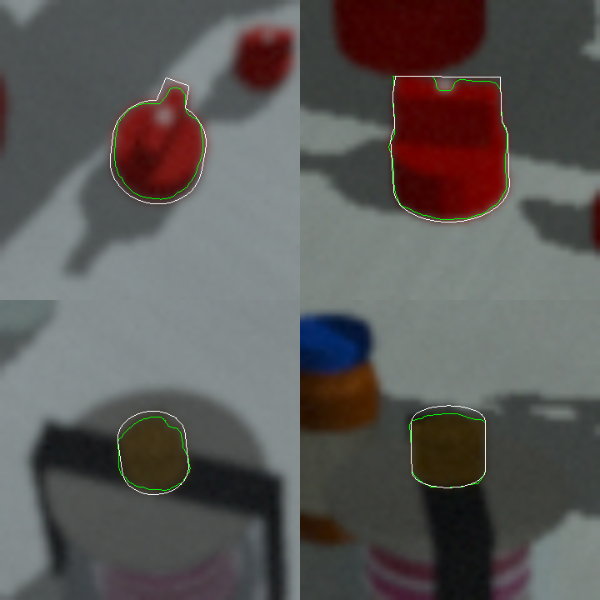

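Both fits now follow the outlines: the knob is at (0.598, 0.140) with bar yaw about 19.5°, and the neck at (0.598, -0.161) with the clamp bar at about 113.3°. Next I go above the knob with the fingers half open and the tool turned -7°.

```bash

python3 -m handwheel '[{"translation":[0.0487,0.0813,0.005],"angular":[0,0,-0.138],"fingers":0},{"translation":[0.0487,0.0813,0],"angular":[0,0,-0.138],"fingers":0},{"translation":[0.0487,0.0813,0],"angular":[0,0,-0.138],"fingers":0},{"translation":[0.0487,0.0813,0],"angular":[0,0,-0.138],"fingers":0},{"translation":[0.0487,0.0813,0],"angular":[0,0,-0.138],"fingers":0}]' >/dev/null
python3 -m handwheel '[{"translation":[0.0487,0.0813,0],"angular":[0,0,0],"fingers":0},{"translation":[0.0487,0.0813,0],"angular":[0,0,0],"fingers":0},{"translation":[0.0487,0.0813,0],"angular":[0,0,0],"fingers":0},{"translation":[0.0487,0.0813,0],"angular":[0,0,0],"fingers":0},{"translation":[0.0487,0.0813,0],"angular":[0,0,0],"fingers":0}]' >/dev/null
python3 -m handwheel '[{"translation":[0.0487,0.0813,0],"angular":[0,0,0],"fingers":0},{"translation":[0.0487,0.0813,0],"angular":[0,0,0],"fingers":0},{"translation":[0.0487,0.0813,0],"angular":[0,0,0],"fingers":0},{"translation":[0.0487,0.0813,0],"angular":[0,0,0],"fingers":0},{"translation":[0.0487,0.0813,0],"angular":[0,0,0],"fingers":0}]'
cat > look.py <<'E'
from h import *
import sys
s=r.snapshot("wrist");st=r.state()
cv2.imwrite(f"pics/{sys.argv[1]}.png",cv2.resize(s["frame"][:,:,::-1],(800,600),interpolation=cv2.INTER_CUBIC))
z=rot(st["tool_rot"]).as_matrix()
print(st["ee_pos"].round(4),z.round(3).tolist(),st["opening"],st["joint_positions"].round(3),np.round(s["mtx"],1).tolist(),s["origin"],s["attitude"])
E
python3 look.py w1
```

```text
clock: 2.28
ee_pos: [0.5989, 0.1407, 0.1973]
tool_rot: [-0.119, 0.119, -0.697, 0.697]
ft_force: [-0.0, -0.7, 0.5]
opening: 0.0429
[0.5999 0.1453 0.1957] [[-0.942, -0.001, 0.336], [-0.336, 0.002, -0.942], [0.0, -1.0, -0.002]] 0.043046548450277174 [0.177 0.316 1.102 0.002 1.725 1.405] [[325.2, 0.0, 278.4], [0.0, 325.2, 208.3], [0.0, 0.0, 1.0]] [0.66142522 0.16281736 0.37563631] [ 0.10829582  0.80923186 -0.57234851 -0.07637407]
```

View pics/w1.png

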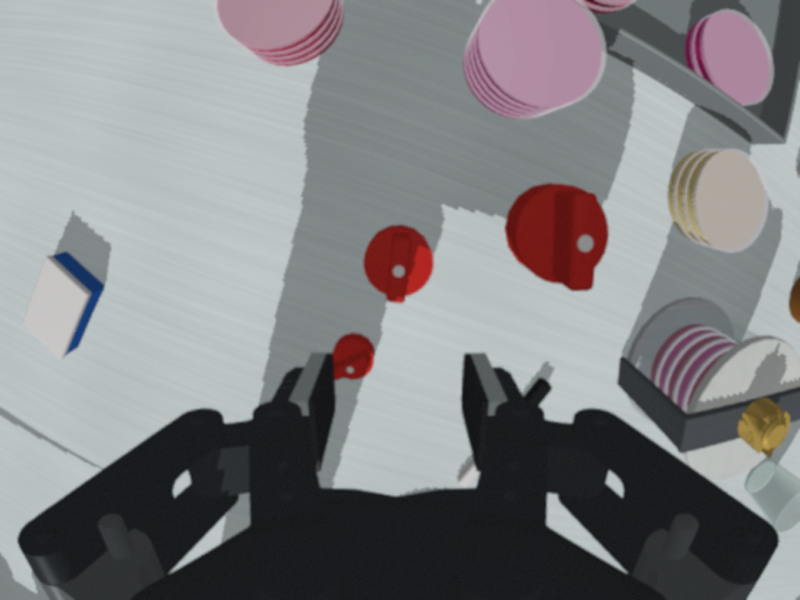

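Wrist picture: the middle knob is at (399,262), its bar nearly vertical in the image between the finger directions, with the dot at (398,271). The large knob is at (557,235) and the neck at (765,425). I'll run the same silhouette fit with the fisheye model.

```bash
cat >> h.py <<'E'
_pp=proj
def proj(s,P):
    if not s.get("fish"): return _pp(s,P)
    p=rot(s["attitude"]).inv().apply(np.atleast_2d(P)-s["origin"]);K=np.array(s["mtx"])
    h=np.linalg.norm(p[:,:2],axis=1);th=np.arctan2(h,p[:,2])
    return p[:,:2]/h[:,None]*th[:,None]*K[0,0]+K[:2,2]
_rr=ray
def ray(s,uv):
    if not s.get("fish"): return _rr(s,uv)
    K=np.array(s["mtx"]);d=np.array(uv)-K[:2,2];n=np.linalg.norm(d);th=n/K[0,0]
    return rot(s["attitude"]).apply(np.r_[d/n*np.sin(th),np.cos(th)])
E
python3 - <<'E'
from fit import *
a=r.snapshot("wrist");a["fish"]=1;V=[]
print(onz(a,(398.5*.7-.15,271*.7-.15),.057))
o=(a,)+mask(a,1,(279,182));q=fit(KN,[o],0,[[.598,.14,y] for y in np.arange(0,3.1,.5)]);print(q.x,np.degrees(q.x[2]),q.fun)
L=[(o,KN,np.r_[q.x[:2],0,q.x[2]])]
o=(a,)+mask(a,0,(535,297),w=24);C=[cyl(.0195,0,.029)];q=fit(C,[o],.126,[[.598,-.16]]);print(q.x,q.fun)
L+=[(o,C,np.r_[q.x,.126])]
for (s,m,o),p,x in L:
    w=m.shape[0]//6;f=cv2.resize(s["frame"][o[1]:o[1]+w,o[0]:o[0]+w,::-1],None,fx=U,fy=U)
    for mm,c in((m,(0,255,0)),(render(s,p,x,m.shape,o),(255,255,255))): cv2.drawContours(f,cv2.findContours(mm,0,1)[0],-1,c,1)
    V.append(cv2.resize(f,(400,400)))
cv2.imwrite("pics/fit3.png",np.hstack(V)); print(r.state()["ee_pos"])
E
```

```text
[0.59932455 0.14488121 0.057     ]
[0.59710892 0.13957445 0.28135065] 16.120204589266052 0.09497985275850578
[ 0.59817484 -0.16127794] 0.14142692989136482
[0.59887494 0.14288989 0.19557588]
```

View pics/fit3.png

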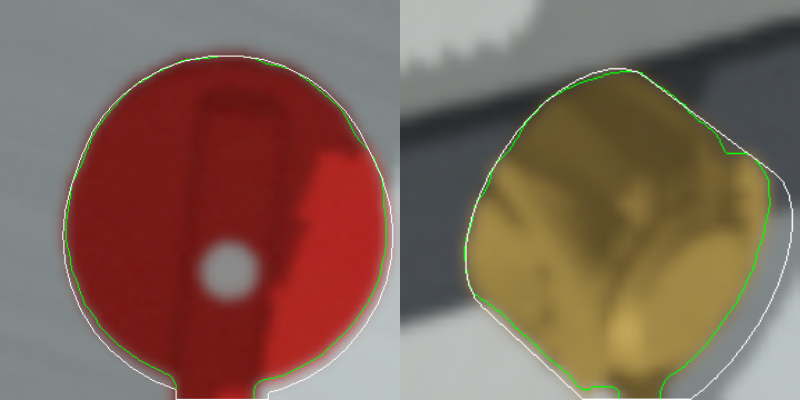

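```bash

python3 -m handwheel '[{"translation":[0,0,-0.07],"angular":[0,0,-0.1],"fingers":0},{"translation":[0,0,-0.07],"angular":[0,0,-0.1],"fingers":0},{"translation":[0,0,-0.06],"angular":[0,0,-0.05],"fingers":0},{"translation":[0,0,-0.04],"angular":[0,0,0],"fingers":0},{"translation":[0,0,0],"angular":[0,0,0],"fingers":0}]'; python3 -c "
from h import *
s=r.state();print(s['ee_pos'],rot(s['tool_rot']).as_matrix().round(3)[:,2])"
```

```text
clock: 3.0
ee_pos: [0.5974, 0.1388, 0.0759]
tool_rot: [-0.103, 0.105, -0.699, 0.699]
ft_force: [0.2, -0.1, 0.4]
opening: 0.043
[0.59736144 0.13880275 0.07590542] [ 0.291 -0.957 -0.   ]
```

```bash

python3 -m handwheel '[{"translation":[0,0.001,-0.04],"angular":[0,0,0],"fingers":0},{"translation":[0,0,-0.03],"angular":[0,0,0],"fingers":0},{"translation":[0,0,-0.016],"angular":[0,0,0],"fingers":0},{"translation":[0,0,0],"angular":[0,0,0],"fingers":0},{"translation":[0,0,0],"angular":[0,0,0],"fingers":0}]'
python3 -m handwheel '[{"translation":[0,0,0],"angular":[0,0,0],"fingers":1},{"translation":[0,0,0],"angular":[0,0,0],"fingers":1},{"translation":[0,0,0],"angular":[0,0,0],"fingers":1},{"translation":[0,0,0],"angular":[0,0,0],"fingers":1},{"translation":[0,0,0],"angular":[0,0,0],"fingers":1}]'
```

```text
clock: 3.62
ee_pos: [0.5987, 0.1399, 0.035]
tool_rot: [-0.105, 0.104, -0.699, 0.699]
ft_force: [-0.6, 1.2, -0.2]
opening: 0.0425
clock: 4.25
ee_pos: [0.5983, 0.1398, 0.0343]
tool_rot: [-0.104, 0.104, -0.699, 0.699]
ft_force: [-0.3, 0.5, 0.1]
opening: 0.0001
```

The fingers closed to zero on nothing, so I need to look.

```bash
python3 - <<'E'
from h import *
w=r.snapshot("wrist");b=r.snapshot("side")
A=cv2.resize(w["frame"][:,:,::-1],(400,300));B=cv2.resize(b["frame"][200:350,200:400,::-1],(400,300),interpolation=cv2.INTER_CUBIC)
cv2.imwrite("pics/m.png",np.hstack([A,B]));print(r.state()["opening"])
E
```

```text
0.00011866900451749518
```

View pics/m.png

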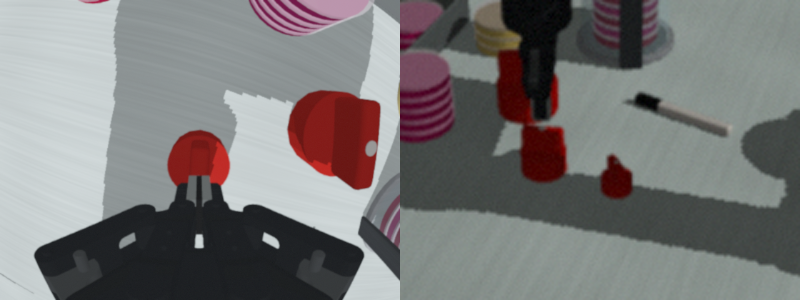

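```bash
python3 - <<'E'
from h import *
b=r.snapshot("side");w=r.snapshot("wrist");w["fish"]=1;s=r.state();p=s["ee_pos"];print(p,s["joint_positions"].round(3))
for P in (p,[.598,.14,.057],[.598,.14,.0]):
    u=proj(b,P)[0];v=proj(w,P)[0];print("side crop",400+(u[0]-200)*2,(u[1]-200)*2,"wrist",v/1.4)
f=w["frame"]
cv2.imwrite("pics/m2.png",cv2.resize(f[170:350,180:420,::-1],(800,600),interpolation=cv2.INTER_CUBIC))
E
```

```text
[0.59820589 0.13977983 0.03427456] [ 0.169  0.404  1.318 -0.     1.42   1.445]
side crop 542.404809876378 143.27943980425448 wrist [198.75318386 169.73858641]
side crop 541.729525013585 127.2657626253108 wrist [198.37930637 180.78873271]
side crop 543.6332205319129 167.22703680049904 wrist [198.47258585 157.40220739]
```

View pics/m2.png

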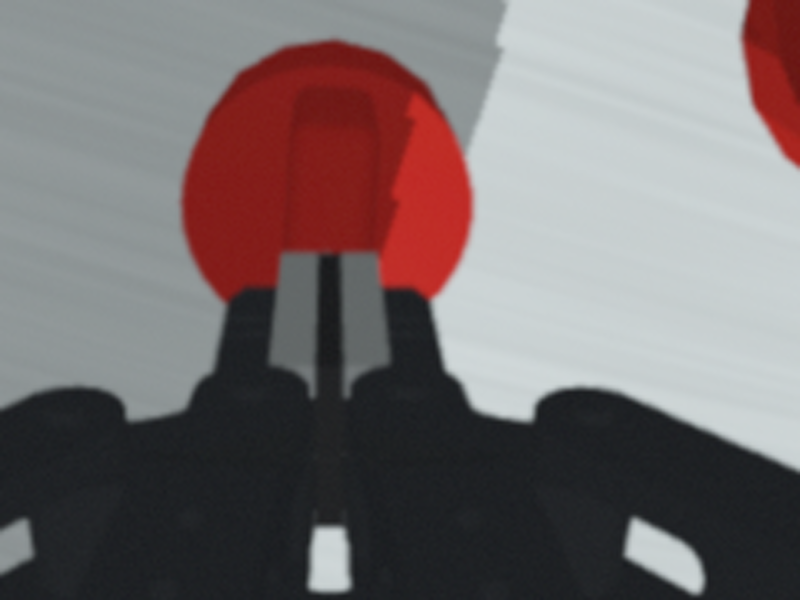

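```bash
python3 - <<'E'
from h import *
b=r.snapshot("side");w=r.snapshot("wrist");w["fish"]=1
for u in range(264,278,2): print(u,[tuple(int(c) for c in b["frame"][v,u][:2]) for v in range(252,272,2)])
for v in (256,258,260,262): print(v,tri(b,(270.5,v),w,(279,245)))
s=r.state();print(s["ee_pos"],w["origin"],rot(w["attitude"]).as_matrix()[:,2])
T=rot(s["tool_rot"]).as_matrix();print("cam in tool",T.T@(w["origin"]-s["ee_pos"]))
E
```

```text
264 [(68, 7), (98, 13), (103, 13), (99, 0), (101, 13), (95, 38), (66, 2), (70, 1), (68, 5), (68, 0)]
266 [(44, 43), (49, 36), (53, 37), (58, 37), (94, 26), (100, 48), (65, 5), (70, 2), (72, 2), (71, 0)]
268 [(8, 6), (13, 13), (14, 16), (13, 16), (73, 44), (108, 91), (67, 16), (72, 4), (69, 5), (70, 8)]
270 [(12, 13), (9, 8), (9, 11), (8, 8), (76, 59), (114, 113), (75, 57), (71, 7), (73, 7), (71, 0)]
272 [(17, 19), (14, 15), (15, 14), (15, 18), (76, 82), (119, 119), (98, 53), (71, 8), (71, 9), (72, 7)]
274 [(54, 53), (50, 50), (53, 51), (55, 53), (98, 103), (123, 110), (110, 15), (72, 1), (70, 2), (68, 3)]
276 [(108, 6), (114, 17), (113, 26), (125, 106), (132, 142), (130, 123), (119, 15), (74, 0), (72, 7), (71, 1)]
256 (array([0.60385038, 0.13913899, 0.07306104]), np.float64(0.007824013736861873))
258 (array([0.60299778, 0.13923951, 0.06840321]), np.float64(0.0063337776150861015))
260 (array([0.6021417 , 0.13934429, 0.06373549]), np.float64(0.004838783065996734))
262 (array([0.60128213, 0.13945336, 0.05905797]), np.float64(0.003339025363400185))
[0.59826602 0.13976946 0.03433753] [0.66169091 0.15912367 0.21264935] [-0.25131773 -0.07691398 -0.96484384]
cam in tool [-6.63161769e-02 -1.78310320e-01 -1.70871871e-05]
```

```bash
python3 - <<'E'
from fit import *
w=r.snapshot("wrist");w["fish"]=1
m,o=mask(w,1,(279,215),w=60)
cut=int((243-o[1])*U); print(m.sum()/36,o)
def c(p):
    re=render(w,KN,p,m.shape,o); return np.sum((re[:cut]!=m[:cut]))/m.sum()
best=None
for z in(-.03,-.02,-.01,0,.01):
    q=min((minimize(lambda x:c(np.r_[x[:2],z,x[2]]),[.60,.14,y],method='Nelder-Mead',options=dict(initial_simplex=[[.595,.135,y],[.61,.14,y],[.6,.15,y],[.6,.14,y+.2]])) for y in(.2,.35)),key=lambda q:q.fun)
    print(z,q.x,q.fun)
E
```

```text
5035.083333333333 (219, 155)
-0.03 [0.59248367 0.13832241 0.55557682] 0.07921638723843255
-0.02 [0.59412139 0.13905663 0.38603655] 0.04963506065771834
-0.01 [0.59578079 0.13943378 0.29614434] 0.020495081732068873
0 [0.59732344 0.13978383 0.46074721] 0.013753496300954966
0.01 [0.59876685 0.14040804 0.50137088] 0.044366473025383005
```

```bash
python3 - <<'E'
from h import *
w=r.snapshot("wrist");w["fish"]=1;b=r.snapshot("side");s=r.state();T=rot(s["tool_rot"]).as_matrix()
for d in np.arange(0,.045,.005):
    print(d,[proj(w,s["ee_pos"]+T@[x,-d,0])[0].round(1) for x in(-.011,0)],proj(b,s["ee_pos"]+T@[0,-d,0])[0].round(1))
E
```

```text
0.0 [array([278.3, 219.6]), array([278.3, 237.6])] [271.2 271.6]
0.005 [array([278.3, 222.3]), array([278.3, 240.7])] [271.1 269.9]
0.01 [array([278.3, 225.1]), array([278.3, 243.9])] [271.  268.1]
0.015 [array([278.3, 228. ]), array([278.3, 247.2])] [270.9 266.3]
0.02 [array([278.3, 231.1]), array([278.3, 250.8])] [270.9 264.5]
0.025 [array([278.3, 234.4]), array([278.3, 254.6])] [270.8 262.7]
0.03 [array([278.3, 237.9]), array([278.3, 258.5])] [270.7 260.9]
0.035 [array([278.3, 241.6]), array([278.3, 262.7])] [270.6 259.1]
0.04 [array([278.3, 245.5]), array([278.3, 267.2])] [270.5 257.3]
```

Both cameras agree that the real fingertips end about 36 mm short of the reported TCP, at z≈0.07, which is why they closed above the bar. The knob hasn't moved. I'll reopen, go down in steps watching the force, and trust the images over the stated tool length.

```bash

python3 -m handwheel '[{"translation":[0,0,0],"angular":[0,0,0],"fingers":0},{"translation":[0,0,0],"angular":[0,0,0],"fingers":0},{"translation":[0,0,0],"angular":[0,0,0],"fingers":0},{"translation":[0,0,-0.01],"angular":[0,0,0],"fingers":0},{"translation":[0,0,-0.01],"angular":[0,0,0],"fingers":0}]'
python3 -m handwheel '[{"translation":[0,0,-0.006],"angular":[0,0,0],"fingers":0},{"translation":[0,0,-0.006],"angular":[0,0,0],"fingers":0},{"translation":[0,0,-0.006],"angular":[0,0,0],"fingers":0},{"translation":[0,0,0],"angular":[0,0,0],"fingers":0},{"translation":[0,0,0],"angular":[0,0,0],"fingers":0}]'
python3 - <<'E'
from h import *
b=r.snapshot("side")
for v in range(250,285,2): print(v,[int(c) for c in b["frame"][v,258:286:2,0]])
E
```

```text
clock: 5.32
ee_pos: [0.5981, 0.1397, 0.0238]
tool_rot: [-0.104, 0.104, -0.699, 0.699]
ft_force: [0.1, 0.8, -0.7]
opening: 0.0429
clock: 5.95
ee_pos: [0.5983, 0.1398, 0.0155]
tool_rot: [-0.104, 0.104, -0.699, 0.699]
ft_force: [-0.9, -0.9, 0.3]
opening: 0.0426
250 [69, 66, 13, 11, 19, 17, 10, 10, 12, 82, 128, 138, 139, 132]
252 [70, 68, 17, 4, 13, 14, 7, 6, 11, 65, 125, 136, 134, 136]
254 [70, 67, 24, 3, 12, 9, 12, 1, 5, 66, 129, 135, 134, 137]
256 [72, 77, 34, 9, 4, 2, 12, 4, 12, 68, 133, 137, 138, 133]
258 [78, 79, 38, 6, 11, 11, 9, 13, 15, 88, 134, 135, 135, 135]
260 [80, 78, 53, 15, 13, 9, 10, 15, 58, 130, 135, 136, 135, 134]
262 [125, 112, 72, 70, 30, 11, 7, 28, 76, 127, 127, 131, 132, 133]
264 [133, 110, 66, 64, 28, 4, 13, 23, 70, 120, 125, 135, 130, 134]
266 [132, 103, 73, 68, 35, 9, 5, 24, 52, 94, 114, 135, 134, 131]
268 [131, 103, 74, 66, 35, 8, 16, 16, 57, 74, 84, 114, 132, 133]
270 [133, 110, 71, 68, 33, 15, 13, 21, 58, 82, 83, 109, 131, 131]
272 [134, 107, 68, 69, 65, 62, 60, 62, 71, 71, 81, 105, 127, 131]
274 [110, 77, 70, 71, 70, 69, 69, 72, 70, 71, 82, 105, 124, 136]
276 [62, 63, 65, 63, 59, 61, 62, 64, 74, 71, 98, 103, 125, 137]
278 [66, 64, 65, 62, 63, 63, 63, 62, 64, 64, 70, 67, 110, 138]
280 [70, 66, 66, 66, 62, 60, 62, 61, 66, 64, 65, 64, 109, 134]
282 [69, 63, 65, 71, 65, 68, 67, 68, 70, 71, 67, 67, 107, 135]
284 [67, 68, 62, 66, 70, 71, 68, 70, 70, 71, 68, 61, 107, 136]
```

```bash
python3 - <<'E'
from h import *
b=r.snapshot("side");s=r.state();T=rot(s["tool_rot"]).as_matrix();print(s["ee_pos"])
for d in(.025,.03,.035,.04,.045): print(d,[(proj(b,s["ee_pos"]+T@[0,-d,k])[0].round(1)) for k in(-.0215,-.03)])
E
```

```text
[0.5983657  0.13978384 0.01554114]
0.025 [array([270.2, 275.1]), array([269.9, 277.4])]
0.03 [array([270.1, 273.3]), array([269.8, 275.6])]
0.035 [array([270. , 271.5]), array([269.7, 273.8])]
0.04 [array([269.9, 269.7]), array([269.6, 272. ])]
0.045 [array([269.8, 267.9]), array([269.5, 270.1])]
```

```bash

python3 -m handwheel '[{"translation":[0,0,-0.01],"angular":[0,0,0],"fingers":0},{"translation":[0,0,-0.01],"angular":[0,0,0],"fingers":0},{"translation":[0,0,-0.01],"angular":[0,0,0],"fingers":0},{"translation":[0,0,-0.004],"angular":[0,0,0],"fingers":0},{"translation":[0,0,0],"angular":[0,0,0],"fingers":0}]'
python3 -m handwheel '[{"translation":[0,0,0],"angular":[0,0,0],"fingers":1},{"translation":[0,0,0],"angular":[0,0,0],"fingers":1},{"translation":[0,0,0],"angular":[0,0,0],"fingers":1},{"translation":[0,0,0],"angular":[0,0,0],"fingers":1},{"translation":[0,0,0],"angular":[0,0,0],"fingers":1}]'
```

```text
clock: 6.68
ee_pos: [0.5981, 0.1397, -0.0019]
tool_rot: [-0.104, 0.104, -0.699, 0.699]
ft_force: [-0.5, 0.6, 0.6]
opening: 0.0429
clock: 7.3
ee_pos: [0.5985, 0.1398, -0.0013]
tool_rot: [-0.104, 0.104, -0.699, 0.699]
ft_force: [-0.5, 0.2, 3.2]
opening: 0.0127
```

Gripped: the opening is 12.7 mm on the 14 mm bar. Lifting 0.2 m, then carrying it to above the jar while turning +96°.

```bash

python3 -m handwheel '[{"translation":[0,0,0.03],"angular":[0,0,0],"fingers":1},{"translation":[0,0,0.09],"angular":[0,0,0],"fingers":1},{"translation":[0,0,0.11],"angular":[0,0,0],"fingers":1},{"translation":[0,0,0.11],"angular":[0,0,0],"fingers":1},{"translation":[0,0,0.06],"angular":[0,0,0],"fingers":1}]'
python3 -m handwheel '[{"translation":[0,-0.06,0],"angular":[0,0,0.96],"fingers":1},{"translation":[0,-0.06,0],"angular":[0,0,0.96],"fingers":1},{"translation":[0,-0.06,0],"angular":[0,0,0.96],"fingers":1},{"translation":[0,-0.06,0],"angular":[0,0,0.96],"fingers":1},{"translation":[0,-0.06,0],"angular":[0,0,0.96],"fingers":1}]'
python3 -m handwheel '[{"translation":[0,-0.06,0],"angular":[0,0,0.96],"fingers":1},{"translation":[0,-0.06,0],"angular":[0,0,0.96],"fingers":1},{"translation":[0,-0.06,0],"angular":[0,0,0.96],"fingers":1},{"translation":[0,-0.06,0],"angular":[0,0,0.96],"fingers":1},{"translation":[0,-0.06,0],"angular":[0,0,0.96],"fingers":1}]'
python3 -m handwheel '[{"translation":[0,0,0],"angular":[0,0,0],"fingers":1},{"translation":[0,0,0],"angular":[0,0,0],"fingers":1},{"translation":[0,0,0],"angular":[0,0,0],"fingers":1},{"translation":[0,0,0],"angular":[0,0,0],"fingers":1},{"translation":[0,0,0],"angular":[0,0,0],"fingers":1}]'
python3 look.py w2
```

```text
clock: 7.92
ee_pos: [0.5989, 0.1399, 0.2031]
tool_rot: [0.106, -0.102, 0.699, -0.699]
ft_force: [0.5, -0.0, -1.0]
opening: 0.0129
clock: 8.55
ee_pos: [0.598, -0.0112, 0.199]
tool_rot: [-0.381, 0.381, -0.595, 0.596]
ft_force: [0.6, -0.2, -2.4]
opening: 0.0123
clock: 9.18
ee_pos: [0.598, -0.1612, 0.1989]
tool_rot: [0.591, -0.59, 0.389, -0.389]
ft_force: [-0.1, -0.4, -0.6]
opening: 0.0125
clock: 9.8
ee_pos: [0.5983, -0.1598, 0.1984]
tool_rot: [0.59, -0.589, 0.39, -0.39]
ft_force: [-0.2, 0.0, -0.8]
opening: 0.0131
[ 0.5983 -0.1599  0.1984] [[0.39, 0.0, 0.921], [-0.921, 0.0, 0.39], [0.0, -1.0, 0.0]] 0.013168467293452177 [-0.321  0.321  1.09   0.     1.73  -0.721] [[325.2, 0.0, 278.4], [0.0, 325.2, 208.3], [0.0, 0.0, 1.0]] [ 0.57260502 -0.09882357  0.37673245] [0.12957002 0.97135925 0.19748953 0.02589809]
```

View pics/w2.png

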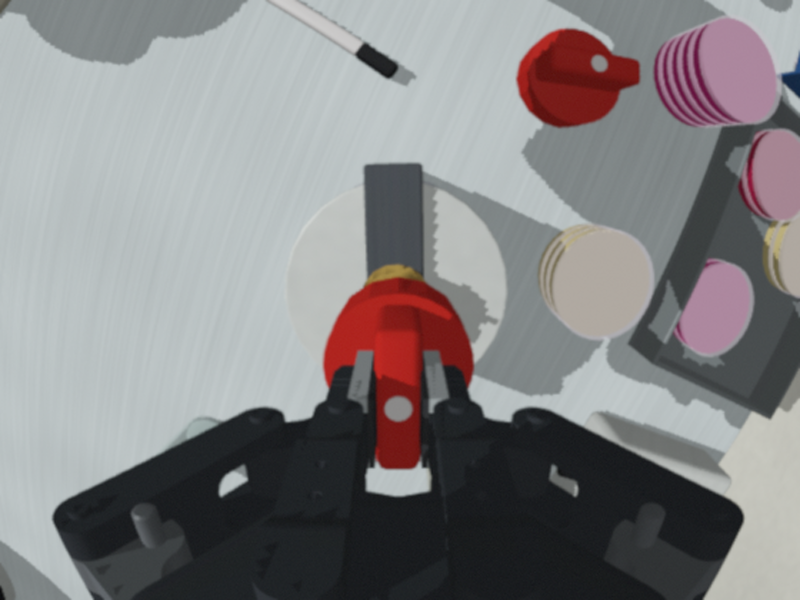

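Wrist view: the knob is held upright. Behind it the clamp bar end has corners at (365,165) and (421,163), and the knob's bar is nearly parallel to it. Now the precise offsets.

```bash
cat > hold.py <<'E'
from fit import *
w=r.snapshot("wrist");w["fish"]=1;s=r.state();e=s["ee_pos"];T=rot(s["tool_rot"]).as_matrix();yaw=np.arctan2(T[1,2],T[0,2])
print("ee",e.round(4),"bar yaw",np.degrees(yaw)+90)
m,o=mask(w,1,(279,250),w=80);cut=int((240-o[1])*U)
for z in(e[2]+.0013,e[2]+.004,e[2]-.002):
    q=min((minimize(lambda x:np.sum(render(w,KN,np.r_[x[:2],z,x[2]],m.shape,o)[:cut]!=m[:cut])/m.sum(),[e[0],e[1],yaw+np.pi/2+k],method='Nelder-Mead',options=dict(initial_simplex=[[e[0]+a,e[1]+b,yaw+np.pi/2+c+k] for a,b,c in((-.005,-.005,0),(.005,0,0),(0,.005,0),(0,0,.1))])) for k in(-.03,.03)),key=lambda q:q.fun)
    print("knob",z,q.x[:2],np.degrees(q.x[2]),q.fun)
E
python3 hold.py; python3 - <<'E'
from h import *
w=r.snapshot("wrist");w["fish"]=1
P={k:onz(w,(k[0]*.7-.15,k[1]*.7-.15),.126) for k in((365.5,165.5),(421,163.5),(368,270),(423.5,270))}
v=list(P.values())
for k in P: print(k,P[k])
print("end width",np.linalg.norm(v[0]-v[1]),"edges",[np.degrees(np.arctan2(*(a-b)[[1,0]])) for a,b in((v[0],v[2]),(v[1],v[3]))])
n=np.array([.598,-.161]);c=(v[0]+v[1])[:2]/2;print(c,c-n,np.linalg.norm(c-n),np.degrees(np.arctan2(*(c-n)[::-1])))
# lid corners
E
```

```text
ee [ 0.5983 -0.16    0.1983] bar yaw 112.95141284075778
knob 0.19962266284375074 [ 0.59859625 -0.16074378] 119.25787468906245 0.00948813178765577
knob 0.20232266284375075 [ 0.59842746 -0.16036479] 116.935642779497 0.013407317691462693
knob 0.19632266284375074 [ 0.59882402 -0.16116802] 118.82350439068588 0.006812301576124352
(365.5, 165.5) [ 0.55451738 -0.10120203  0.126     ]
(421, 163.5) [ 0.58135747 -0.0887148   0.126     ]
(368, 270) [ 0.57756942 -0.15358084  0.126     ]
(423.5, 270) [ 0.60575251 -0.14163674  0.126     ]
end width 0.02960271742285628 edges [np.float64(113.7544102176439), np.float64(114.74794122832051)]
[ 0.56793743 -0.09495842] [-0.03006257  0.06604158] 0.0725620369716445 114.4753479011894
```

```bash

python3 -m handwheel '[{"translation":[-0.001,-0.002,-0.03],"angular":[0,0,0.1],"fingers":1},{"translation":[0,0,-0.03],"angular":[0,0,0],"fingers":1},{"translation":[0,0,-0.016],"angular":[0,0,0],"fingers":1},{"translation":[0,0,0],"angular":[0,0,0],"fingers":1},{"translation":[0,0,0],"angular":[0,0,0],"fingers":1}]'
python3 -m handwheel '[{"translation":[0,0,-0.004],"angular":[0,0,0],"fingers":1},{"translation":[0,0,-0.004],"angular":[0,0,0],"fingers":1},{"translation":[0,0,-0.004],"angular":[0,0,0],"fingers":1},{"translation":[0,0,0],"angular":[0,0,0],"fingers":1},{"translation":[0,0,0],"angular":[0,0,0],"fingers":1}]'
python3 -c "from h import *
print(r.state()['ft_force'],r.state()['torque'],r.state()['ee_pos'])"
```

```text
clock: 10.58
ee_pos: [0.598, -0.1613, 0.1608]
tool_rot: [0.593, -0.593, 0.385, -0.386]
ft_force: [-0.4, 0.4, -0.2]
opening: 0.0127
clock: 11.2
ee_pos: [0.5978, -0.1612, 0.1544]
tool_rot: [0.593, -0.593, 0.385, -0.385]
ft_force: [-0.5, 0.2, -1.2]
opening: 0.0127
[-0.53070411  0.16619519 -1.21688594] [ 0.02381424  0.00978109 -0.02941198] [ 0.59777216 -0.16124965  0.15438174]
```

```bash
for i in 1; do
python3 -m handwheel '[{"translation":[0,0,-0.002],"angular":[0,0,0],"fingers":1},{"translation":[0,0,-0.002],"angular":[0,0,0],"fingers":1},{"translation":[0,0,-0.002],"angular":[0,0,0],"fingers":1},{"translation":[0,0,0],"angular":[0,0,0],"fingers":1},{"translation":[0,0,0],"angular":[0,0,0],"fingers":1}]'
python3 -m handwheel '[{"translation":[0,0,-0.002],"angular":[0,0,0],"fingers":1},{"translation":[0,0,-0.002],"angular":[0,0,0],"fingers":1},{"translation":[0,0,-0.002],"angular":[0,0,0],"fingers":1},{"translation":[0,0,0],"angular":[0,0,0],"fingers":1},{"translation":[0,0,0],"angular":[0,0,0],"fingers":1}]'
done
python3 -c "from h import *
print(r.state()['ft_force'],r.state()['torque'],r.state()['ee_pos'])"
```

```text
clock: 11.82
ee_pos: [0.5978, -0.1612, 0.1513]
tool_rot: [0.593, -0.593, 0.385, -0.385]
ft_force: [-1.5, 0.2, -0.8]
opening: 0.013
clock: 12.45
ee_pos: [0.5978, -0.1612, 0.1483]
tool_rot: [0.593, -0.593, 0.385, -0.385]
ft_force: [0.8, 0.6, -0.6]
opening: 0.0131
[ 0.81582815  0.57703801 -0.6335599 ] [-0.04260484 -0.02161052 -0.05955308] [ 0.59777583 -0.16122751  0.14834432]
```

Rim is over the neck with no side force. Continuing gently to crest contact, expected at ee z≈0.144.

```bash

python3 -m handwheel '[{"translation":[0,0,-0.002],"angular":[0,0,0],"fingers":1},{"translation":[0,0,-0.002],"angular":[0,0,0],"fingers":1},{"translation":[0,0,-0.002],"angular":[0,0,0],"fingers":1},{"translation":[0,0,0],"angular":[0,0,0],"fingers":1},{"translation":[0,0,0],"angular":[0,0,0],"fingers":1}]'
python3 -m handwheel '[{"translation":[0,0,-0.001],"angular":[0,0,0],"fingers":1},{"translation":[0,0,-0.001],"angular":[0,0,0],"fingers":1},{"translation":[0,0,0],"angular":[0,0,0],"fingers":1},{"translation":[0,0,0],"angular":[0,0,0],"fingers":1},{"translation":[0,0,0],"angular":[0,0,0],"fingers":1}]'
python3 -c "from h import *
print(r.state()['ft_force'],r.state()['torque'],r.state()['ee_pos'])"
```

```text
clock: 13.08
ee_pos: [0.5978, -0.1612, 0.1453]
tool_rot: [0.593, -0.593, 0.385, -0.385]
ft_force: [0.0, 0.2, -0.7]
opening: 0.0126
clock: 13.7
ee_pos: [0.5978, -0.1612, 0.1444]
tool_rot: [0.593, -0.593, 0.385, -0.385]
ft_force: [-0.1, 0.9, -1.5]
opening: 0.0131
[-0.09984017  0.85357749 -1.52555773] [ 0.00954547  0.00361972 -0.0136141 ] [ 0.59778898 -0.16121786  0.14435519]
```

```bash

python3 -m handwheel '[{"translation":[0,0,-0.001],"angular":[0,0,0],"fingers":1},{"translation":[0,0,0],"angular":[0,0,0],"fingers":1},{"translation":[0,0,0],"angular":[0,0,0],"fingers":1},{"translation":[0,0,0],"angular":[0,0,0],"fingers":1},{"translation":[0,0,0],"angular":[0,0,0],"fingers":1}]'
python3 -m handwheel '[{"translation":[0,0,-0.001],"angular":[0,0,0],"fingers":1},{"translation":[0,0,0],"angular":[0,0,0],"fingers":1},{"translation":[0,0,0],"angular":[0,0,0],"fingers":1},{"translation":[0,0,0],"angular":[0,0,0],"fingers":1},{"translation":[0,0,0],"angular":[0,0,0],"fingers":1}]'
python3 -c "from h import *
print(r.state()['ft_force'],r.state()['torque'],r.state()['ee_pos'])"
```

```text
clock: 14.32
ee_pos: [0.5977, -0.1612, 0.1438]
tool_rot: [0.593, -0.593, 0.385, -0.385]
ft_force: [0.9, 0.6, -1.5]
opening: 0.0125
clock: 14.95
ee_pos: [0.5978, -0.1613, 0.1435]
tool_rot: [0.593, -0.593, 0.385, -0.386]
ft_force: [-1.3, 0.1, 2.3]
opening: 0.0129
[-1.29634751  0.08492707  2.27849003] [-0.00244073  0.03753466 -0.01723934] [ 0.59781422 -0.16125537  0.14350608]
```

Contact at 0.1435 (predicted 0.1437), about 3 N. I'll add a little press and back off counter-clockwise in 8° steps. A guard stops the chain when the press is lost (drop) or the torque rises.

```bash
cat > g.py <<'E'
from h import *
import sys
s=r.state();f=s["ft_force"][2];t=s["torque"][2];T=rot(s["tool_rot"]).as_matrix()
print("GUARD fz %.1f mz %.3f ee %s baryaw %.1f"%(f,t,s["ee_pos"].round(4),np.degrees(np.arctan2(T[1,2],T[0,2]))+90),s["torque"].round(2))
lo,hi,tm=map(float,sys.argv[1:4]);sys.exit(not(lo<f<hi and abs(t)<tm))
E
python3 -m handwheel '[{"translation":[0,0,-0.0004],"angular":[0,0,0],"fingers":1},{"translation":[0,0,0],"angular":[0,0,0.1],"fingers":1},{"translation":[0,0,0],"angular":[0,0,0.2],"fingers":1},{"translation":[0,0,0],"angular":[0,0,0.2],"fingers":1},{"translation":[0,0,0],"angular":[0,0,0],"fingers":1}]' >/dev/null; python3 g.py 1.8 8 .15 &&
python3 -m handwheel '[{"translation":[0,0,0],"angular":[0,0,0.2],"fingers":1},{"translation":[0,0,0],"angular":[0,0,0.2],"fingers":1},{"translation":[0,0,0],"angular":[0,0,0.2],"fingers":1},{"translation":[0,0,0],"angular":[0,0,0.2],"fingers":1},{"translation":[0,0,0],"angular":[0,0,0],"fingers":1}]' >/dev/null && python3 g.py 1.8 8 .15
```

```text
GUARD fz 3.1 mz 0.004 ee [ 0.5979 -0.1613  0.1434] baryaw 119.0 [0.01 0.05 0.  ]
GUARD fz 5.0 mz -0.002 ee [ 0.5979 -0.1612  0.1433] baryaw 127.0 [ 0.01 -0.08 -0.  ]
```

```bash

python3 -m handwheel '[{"translation":[0,0,0],"angular":[0,0,0.2],"fingers":1},{"translation":[0,0,0],"angular":[0,0,0.2],"fingers":1},{"translation":[0,0,0],"angular":[0,0,0.2],"fingers":1},{"translation":[0,0,0],"angular":[0,0,0.2],"fingers":1},{"translation":[0,0,0],"angular":[0,0,0],"fingers":1}]' >/dev/null && python3 g.py 1.8 8 .15 &&
python3 -m handwheel '[{"translation":[0,0,0],"angular":[0,0,0.2],"fingers":1},{"translation":[0,0,0],"angular":[0,0,0.2],"fingers":1},{"translation":[0,0,0],"angular":[0,0,0.2],"fingers":1},{"translation":[0,0,0],"angular":[0,0,0.2],"fingers":1},{"translation":[0,0,0],"angular":[0,0,0],"fingers":1}]' >/dev/null && python3 g.py 1.8 8 .15 &&
python3 -m handwheel '[{"translation":[0,0,0],"angular":[0,0,0.2],"fingers":1},{"translation":[0,0,0],"angular":[0,0,0.2],"fingers":1},{"translation":[0,0,0],"angular":[0,0,0.2],"fingers":1},{"translation":[0,0,0],"angular":[0,0,0.2],"fingers":1},{"translation":[0,0,0],"angular":[0,0,0],"fingers":1}]' >/dev/null && python3 g.py 1.8 8 .15
```

```text
GUARD fz 5.4 mz 0.010 ee [ 0.5978 -0.1613  0.1433] baryaw 135.0 [-0.04  0.    0.01]
GUARD fz 5.1 mz -0.012 ee [ 0.5978 -0.1613  0.1433] baryaw 143.0 [ 0.01  0.   -0.01]
GUARD fz 5.0 mz -0.052 ee [ 0.5979 -0.1612  0.1433] baryaw 151.0 [-0.01 -0.03 -0.05]
```

```bash

python3 -m handwheel '[{"translation":[0,0,0],"angular":[0,0,0.2],"fingers":1},{"translation":[0,0,0],"angular":[0,0,0.2],"fingers":1},{"translation":[0,0,0],"angular":[0,0,0.2],"fingers":1},{"translation":[0,0,0],"angular":[0,0,0.2],"fingers":1},{"translation":[0,0,0],"angular":[0,0,0],"fingers":1}]' >/dev/null && python3 g.py 1.8 8 .15 &&
python3 -m handwheel '[{"translation":[0,0,0],"angular":[0,0,0.2],"fingers":1},{"translation":[0,0,0],"angular":[0,0,0.2],"fingers":1},{"translation":[0,0,0],"angular":[0,0,0.2],"fingers":1},{"translation":[0,0,0],"angular":[0,0,0.2],"fingers":1},{"translation":[0,0,0],"angular":[0,0,0],"fingers":1}]' >/dev/null && python3 g.py 1.8 8 .15 &&
python3 -m handwheel '[{"translation":[0,0,0],"angular":[0,0,0.2],"fingers":1},{"translation":[0,0,0],"angular":[0,0,0.2],"fingers":1},{"translation":[0,0,0],"angular":[0,0,0.2],"fingers":1},{"translation":[0,0,0],"angular":[0,0,0.2],"fingers":1},{"translation":[0,0,0],"angular":[0,0,0],"fingers":1}]' >/dev/null && python3 g.py 1.8 8 .15
```

```text
GUARD fz 4.6 mz 0.024 ee [ 0.5979 -0.1612  0.1433] baryaw 159.0 [ 0.05 -0.01  0.02]
GUARD fz 5.2 mz -0.001 ee [ 0.5979 -0.1609  0.1433] baryaw 167.0 [ 0.2  -0.08 -0.  ]
GUARD fz 4.6 mz 0.009 ee [ 0.5977 -0.1612  0.1431] baryaw 175.0 [ 0.82 -0.09  0.01]
```

A side moment of 0.8 N m has appeared, probably because one pin is at the edge. Continuing in smaller steps.

```bash

python3 -m handwheel '[{"translation":[0,0,0],"angular":[0,0,0.1],"fingers":1},{"translation":[0,0,0],"angular":[0,0,0.1],"fingers":1},{"translation":[0,0,0],"angular":[0,0,0.1],"fingers":1},{"translation":[0,0,0],"angular":[0,0,0],"fingers":1},{"translation":[0,0,0],"angular":[0,0,0],"fingers":1}]'; python3 g.py 1.8 8 .15
```

```text
clock: 20.58
ee_pos: [0.5975, -0.1615, 0.1427]
tool_rot: [-0.707, 0.707, -0.013, 0.013]
ft_force: [-0.7, -1.8, -0.4]
opening: 0.0128
GUARD fz -0.4 mz 0.038 ee [ 0.5975 -0.1615  0.1427] baryaw 177.9 [-0.31  0.07  0.04]
```

Press lost, so it has reached the drop edge (backed about 63°). I'll turn about 3° more to clear the edge and let it down.

```bash

python3 -m handwheel '[{"translation":[0,0,0],"angular":[0,0,0.15],"fingers":1},{"translation":[0,0,0],"angular":[0,0,0.15],"fingers":1},{"translation":[0,0,-0.002],"angular":[0,0,0],"fingers":1},{"translation":[0,0,0],"angular":[0,0,0],"fingers":1},{"translation":[0,0,0],"angular":[0,0,0],"fingers":1}]'; python3 g.py -4 4 .15 &&
python3 -m handwheel '[{"translation":[0,0,-0.002],"angular":[0,0,0],"fingers":1},{"translation":[0,0,-0.002],"angular":[0,0,0],"fingers":1},{"translation":[0,0,0],"angular":[0,0,0],"fingers":1},{"translation":[0,0,0],"angular":[0,0,0],"fingers":1},{"translation":[0,0,0],"angular":[0,0,0],"fingers":1}]'; python3 g.py -4 4 .15
```

```text
clock: 21.2
ee_pos: [0.5978, -0.1613, 0.1421]
tool_rot: [-0.707, 0.707, 0.006, -0.006]
ft_force: [0.1, -0.9, -0.9]
opening: 0.0127
GUARD fz -0.9 mz 0.026 ee [ 0.5978 -0.1613  0.1421] baryaw 180.9 [-0.18 -0.05  0.03]
clock: 21.82
ee_pos: [0.5977, -0.1613, 0.14]
tool_rot: [0.707, -0.707, -0.006, 0.006]
ft_force: [-0.3, -1.4, -1.3]
opening: 0.0128
GUARD fz -1.3 mz 0.050 ee [ 0.5977 -0.1613  0.14  ] baryaw 180.9 [-0.34 -0.03  0.05]
```

```bash

python3 -m handwheel '[{"translation":[0,0,-0.002],"angular":[0,0,0],"fingers":1},{"translation":[0,0,-0.002],"angular":[0,0,0],"fingers":1},{"translation":[0,0,-0.001],"angular":[0,0,0],"fingers":1},{"translation":[0,0,0],"angular":[0,0,0],"fingers":1},{"translation":[0,0,0],"angular":[0,0,0],"fingers":1}]' >/dev/null; python3 g.py -4 2 .15 &&
python3 -m handwheel '[{"translation":[0,0,-0.001],"angular":[0,0,0],"fingers":1},{"translation":[0,0,0],"angular":[0,0,0],"fingers":1},{"translation":[0,0,0],"angular":[0,0,0],"fingers":1},{"translation":[0,0,0],"angular":[0,0,0],"fingers":1},{"translation":[0,0,0],"angular":[0,0,0],"fingers":1}]'>/dev/null; python3 g.py -4 2 .15 &&
python3 -m handwheel '[{"translation":[0,0,-0.001],"angular":[0,0,0],"fingers":1},{"translation":[0,0,0],"angular":[0,0,0],"fingers":1},{"translation":[0,0,0],"angular":[0,0,0],"fingers":1},{"translation":[0,0,0],"angular":[0,0,0],"fingers":1},{"translation":[0,0,0],"angular":[0,0,0],"fingers":1}]'>/dev/null; python3 g.py -4 2 .15
```

```text
GUARD fz -1.4 mz -0.010 ee [ 0.5978 -0.1611  0.1376] baryaw 181.0 [-0.01  0.04 -0.01]
GUARD fz -0.8 mz -0.050 ee [ 0.5978 -0.1612  0.1372] baryaw 180.9 [ 0.01 -0.04 -0.05]
GUARD fz -1.1 mz -0.004 ee [ 0.5978 -0.1613  0.1366] baryaw 180.9 [ 0.06 -0.01 -0.  ]
```

```bash

python3 -m handwheel '[{"translation":[0,0,-0.001],"angular":[0,0,0],"fingers":1},{"translation":[0,0,0],"angular":[0,0,0],"fingers":1},{"translation":[0,0,0],"angular":[0,0,0],"fingers":1},{"translation":[0,0,0],"angular":[0,0,0],"fingers":1},{"translation":[0,0,0],"angular":[0,0,0],"fingers":1}]' >/dev/null; python3 g.py -4 2 .15 &&
python3 -m handwheel '[{"translation":[0,0,-0.001],"angular":[0,0,0],"fingers":1},{"translation":[0,0,0],"angular":[0,0,0],"fingers":1},{"translation":[0,0,0],"angular":[0,0,0],"fingers":1},{"translation":[0,0,0],"angular":[0,0,0],"fingers":1},{"translation":[0,0,0],"angular":[0,0,0],"fingers":1}]'>/dev/null; python3 g.py -4 2 .15
```

```text
GUARD fz 1.6 mz 0.051 ee [ 0.5979 -0.1613  0.1363] baryaw 180.9 [-0.02  0.09  0.05]
GUARD fz 4.9 mz 0.012 ee [ 0.5979 -0.1613  0.1361] baryaw 180.9 [0.09 0.3  0.01]
```

Contact 7.2 mm below the crest, which matches the predicted thread-start height. Now clockwise, feeling first.

```bash

python3 -m handwheel '[{"translation":[0,0,0],"angular":[0,0,-0.1],"fingers":1},{"translation":[0,0,0],"angular":[0,0,-0.2],"fingers":1},{"translation":[0,0,0],"angular":[0,0,-0.2],"fingers":1},{"translation":[0,0,0],"angular":[0,0,-0.1],"fingers":1},{"translation":[0,0,0],"angular":[0,0,0],"fingers":1}]' >/dev/null; python3 g.py -5 7 .15 &&
python3 -m handwheel '[{"translation":[0,0,-0.0003],"angular":[0,0,-0.1],"fingers":1},{"translation":[0,0,-0.0003],"angular":[0,0,-0.2],"fingers":1},{"translation":[0,0,-0.0003],"angular":[0,0,-0.2],"fingers":1},{"translation":[0,0,0],"angular":[0,0,-0.1],"fingers":1},{"translation":[0,0,0],"angular":[0,0,0],"fingers":1}]' >/dev/null; python3 g.py -5 7 .15
```

```text
GUARD fz 4.9 mz 0.047 ee [ 0.5981 -0.1613  0.1361] baryaw 174.9 [0.08 0.08 0.05]
GUARD fz 6.5 mz 0.113 ee [ 0.5983 -0.16    0.1358] baryaw 169.0 [ 0.79 -0.02  0.11]
```

Torque and side moment rose. I'll relieve the press and read the full force.

```bash
python3 -c "from h import *
print(r.state()['ft_force'])"
python3 -m handwheel '[{"translation":[0,0,0.0006],"angular":[0,0,0],"fingers":1},{"translation":[0,0,0],"angular":[0,0,0],"fingers":1},{"translation":[0,0,0],"angular":[0,0,0],"fingers":1},{"translation":[0,0,0],"angular":[0,0,0],"fingers":1},{"translation":[0,0,0],"angular":[0,0,0],"fingers":1}]' ; python3 g.py -5 7 .15
```

```text
[-0.85404984  3.46562784  6.45209066]
clock: 26.82
ee_pos: [0.5982, -0.1602, 0.1358]
tool_rot: [0.704, -0.703, 0.068, -0.068]
ft_force: [-0.4, 4.8, 4.5]
opening: 0.0124
GUARD fz 4.5 mz 0.072 ee [ 0.5982 -0.1602  0.1358] baryaw 169.0 [ 1.   -0.1   0.07]
```

```bash

python3 -m handwheel '[{"translation":[0.0004,0.0015,0],"angular":[0,0,0],"fingers":1},{"translation":[0,0.001,0],"angular":[0,0,0],"fingers":1},{"translation":[0,0,0],"angular":[0,0,0],"fingers":1},{"translation":[0,0,0],"angular":[0,0,0],"fingers":1},{"translation":[0,0,0],"angular":[0,0,0],"fingers":1}]' ; python3 g.py -5 7 .15
```

```text
clock: 27.45
ee_pos: [0.5983, -0.1599, 0.1358]
tool_rot: [0.704, -0.704, 0.068, -0.068]
ft_force: [-0.1, 1.1, 5.0]
opening: 0.013
GUARD fz 5.0 mz 0.054 ee [ 0.5983 -0.1599  0.1358] baryaw 168.9 [ 0.34 -0.12  0.05]
```

Side force relieved by recentring. Continuing clockwise with let-down.

```bash

python3 -m handwheel '[{"translation":[0,0,0],"angular":[0,0,-0.1],"fingers":1},{"translation":[0,0,-0.0003],"angular":[0,0,-0.2],"fingers":1},{"translation":[0,0,-0.0003],"angular":[0,0,-0.1],"fingers":1},{"translation":[0,0,0],"angular":[0,0,0],"fingers":1},{"translation":[0,0,0],"angular":[0,0,0],"fingers":1}]' ; python3 g.py -5 7 .13 && 
python3 -m handwheel '[{"translation":[0,0,-0.0003],"angular":[0,0,-0.1],"fingers":1},{"translation":[0,0,-0.0003],"angular":[0,0,-0.2],"fingers":1},{"translation":[0,0,0],"angular":[0,0,-0.1],"fingers":1},{"translation":[0,0,0],"angular":[0,0,0],"fingers":1},{"translation":[0,0,0],"angular":[0,0,0],"fingers":1}]' ; python3 g.py -5 7 .13
```

```text
clock: 28.08
ee_pos: [0.5985, -0.1598, 0.1357]
tool_rot: [0.701, -0.701, 0.092, -0.093]
ft_force: [0.8, 2.1, 6.0]
opening: 0.0129
GUARD fz 6.0 mz 0.129 ee [ 0.5985 -0.1598  0.1357] baryaw 164.9 [ 0.39 -0.2   0.13]
clock: 28.7
ee_pos: [0.5986, -0.1598, 0.1355]
tool_rot: [0.697, -0.697, 0.116, -0.118]
ft_force: [0.6, 1.9, 5.9]
opening: 0.0124
GUARD fz 5.9 mz 0.054 ee [ 0.5986 -0.1598  0.1355] baryaw 160.9 [ 0.42 -0.3   0.05]
```

```bash

python3 -m handwheel '[{"translation":[0.0004,0.001,0],"angular":[0,0,-0.1],"fingers":1},{"translation":[0,0,-0.0003],"angular":[0,0,-0.2],"fingers":1},{"translation":[0,0,-0.0003],"angular":[0,0,-0.2],"fingers":1},{"translation":[0,0,0],"angular":[0,0,-0.1],"fingers":1},{"translation":[0,0,0],"angular":[0,0,0],"fingers":1}]' ; python3 g.py -5 7.5 .14 && 
python3 -m handwheel '[{"translation":[0,0,-0.0003],"angular":[0,0,-0.1],"fingers":1},{"translation":[0,0,-0.0003],"angular":[0,0,-0.2],"fingers":1},{"translation":[0,0,0],"angular":[0,0,-0.2],"fingers":1},{"translation":[0,0,0],"angular":[0,0,-0.1],"fingers":1},{"translation":[0,0,0],"angular":[0,0,0],"fingers":1}]' ; python3 g.py -5 7.5 .14
```

```text
clock: 29.32
ee_pos: [0.5988, -0.1599, 0.1352]
tool_rot: [-0.69, 0.69, -0.153, 0.154]
ft_force: [1.6, 0.4, 5.3]
opening: 0.0128
GUARD fz 5.3 mz 0.017 ee [ 0.5988 -0.1599  0.1352] baryaw 154.9 [-0.03 -0.31  0.02]
clock: 29.95
ee_pos: [0.5988, -0.1599, 0.1348]
tool_rot: [-0.681, 0.681, -0.189, 0.19]
ft_force: [1.5, -0.1, 4.8]
opening: 0.0128
GUARD fz 4.8 mz 0.060 ee [ 0.5988 -0.1599  0.1348] baryaw 148.9 [-0.06 -0.39  0.06]
```

```bash

python3 -m handwheel '[{"translation":[0.0006,0,-0.0003],"angular":[0,0,-0.1],"fingers":1},{"translation":[0,0,-0.0003],"angular":[0,0,-0.2],"fingers":1},{"translation":[0,0,-0.0002],"angular":[0,0,-0.2],"fingers":1},{"translation":[0,0,0],"angular":[0,0,-0.1],"fingers":1},{"translation":[0,0,0],"angular":[0,0,0],"fingers":1}]' ; python3 g.py -5 7.5 .14 && 
python3 -m handwheel '[{"translation":[0,0,-0.0003],"angular":[0,0,-0.1],"fingers":1},{"translation":[0,0,-0.0003],"angular":[0,0,-0.2],"fingers":1},{"translation":[0,0,-0.0002],"angular":[0,0,-0.2],"fingers":1},{"translation":[0,0,0],"angular":[0,0,-0.1],"fingers":1},{"translation":[0,0,0],"angular":[0,0,0],"fingers":1}]' ; python3 g.py -5 7.5 .14
```

```text
clock: 30.58
ee_pos: [0.5989, -0.1598, 0.1342]
tool_rot: [-0.67, 0.671, -0.224, 0.225]
ft_force: [4.3, -1.5, 4.6]
opening: 0.0127
GUARD fz 4.6 mz 0.109 ee [ 0.5989 -0.1598  0.1342] baryaw 142.9 [-0.32 -0.78  0.11]
clock: 31.2
ee_pos: [0.5987, -0.1597, 0.134]
tool_rot: [0.658, -0.658, 0.259, -0.26]
ft_force: [2.1, -1.1, 6.2]
opening: 0.0131
GUARD fz 6.2 mz 0.006 ee [ 0.5987 -0.1597  0.134 ] baryaw 136.9 [-0.28 -0.66  0.01]
```

```bash

python3 -m handwheel '[{"translation":[0.0004,-0.0004,0],"angular":[0,0,-0.1],"fingers":1},{"translation":[0,0,-0.0003],"angular":[0,0,-0.2],"fingers":1},{"translation":[0,0,-0.0002],"angular":[0,0,-0.2],"fingers":1},{"translation":[0,0,0],"angular":[0,0,-0.1],"fingers":1},{"translation":[0,0,0],"angular":[0,0,0],"fingers":1}]' ; python3 g.py -5 7.5 .14 && 
python3 -m handwheel '[{"translation":[0,0,-0.0003],"angular":[0,0,-0.1],"fingers":1},{"translation":[0,0,-0.0003],"angular":[0,0,-0.2],"fingers":1},{"translation":[0,0,-0.0002],"angular":[0,0,-0.1],"fingers":1},{"translation":[0,0,0],"angular":[0,0,-0.1],"fingers":1},{"translation":[0,0,0],"angular":[0,0,0],"fingers":1}]' ; python3 g.py -5 7.5 .14
```

```text
clock: 31.82
ee_pos: [0.5988, -0.1598, 0.1336]
tool_rot: [0.643, -0.643, 0.293, -0.294]
ft_force: [1.9, -0.5, 5.6]
opening: 0.013
GUARD fz 5.6 mz 0.053 ee [ 0.5988 -0.1598  0.1336] baryaw 130.9 [-0.14 -0.52  0.05]
clock: 32.45
ee_pos: [0.5986, -0.1597, 0.1329]
tool_rot: [-0.63, 0.63, -0.321, 0.321]
ft_force: [2.1, 0.2, 4.5]
opening: 0.0126
GUARD fz 4.5 mz 0.053 ee [ 0.5986 -0.1597  0.1329] baryaw 125.9 [-0.11 -0.39  0.05]
```

```bash

python3 -m handwheel '[{"translation":[0,0,-0.0002],"angular":[0,0,-0.1],"fingers":1},{"translation":[0,0,-0.0003],"angular":[0,0,-0.2],"fingers":1},{"translation":[0,0,0],"angular":[0,0,-0.1],"fingers":1},{"translation":[0,0,0],"angular":[0,0,0],"fingers":1},{"translation":[0,0,0],"angular":[0,0,0],"fingers":1}]' ; python3 g.py -5 7.5 .15 && 
python3 -m handwheel '[{"translation":[0,0,-0.0003],"angular":[0,0,-0.1],"fingers":1},{"translation":[0,0,-0.0002],"angular":[0,0,-0.2],"fingers":1},{"translation":[0,0,0],"angular":[0,0,-0.1],"fingers":1},{"translation":[0,0,0],"angular":[0,0,0],"fingers":1},{"translation":[0,0,0],"angular":[0,0,0],"fingers":1}]' ; python3 g.py -5 7.5 .15
```

```text
clock: 33.08
ee_pos: [0.5989, -0.1597, 0.1329]
tool_rot: [0.618, -0.618, 0.343, -0.343]
ft_force: [3.7, -0.1, 5.8]
opening: 0.0127
GUARD fz 5.8 mz 0.105 ee [ 0.5989 -0.1597  0.1329] baryaw 122.0 [-0.17 -0.64  0.1 ]
clock: 33.7
ee_pos: [0.5987, -0.1598, 0.1327]
tool_rot: [0.606, -0.606, 0.364, -0.365]
ft_force: [2.5, -0.9, 5.7]
opening: 0.0128
GUARD fz 5.7 mz 0.071 ee [ 0.5987 -0.1598  0.1327] baryaw 117.9 [-0.17 -0.47  0.07]
```

```bash

python3 -m handwheel '[{"translation":[0,0,-0.0002],"angular":[0,0,-0.1],"fingers":1},{"translation":[0,0,-0.0002],"angular":[0,0,-0.2],"fingers":1},{"translation":[0,0,0],"angular":[0,0,-0.1],"fingers":1},{"translation":[0,0,0],"angular":[0,0,0],"fingers":1},{"translation":[0,0,0],"angular":[0,0,0],"fingers":1}]' ; python3 g.py -5 7.5 .16 && 
python3 -m handwheel '[{"translation":[0,0,-0.0002],"angular":[0,0,-0.1],"fingers":1},{"translation":[0,0,-0.0003],"angular":[0,0,-0.2],"fingers":1},{"translation":[0,0,0],"angular":[0,0,-0.1],"fingers":1},{"translation":[0,0,0],"angular":[0,0,0],"fingers":1},{"translation":[0,0,0],"angular":[0,0,0],"fingers":1}]' ; python3 g.py -5 7.5 .16
```

```text
clock: 34.33
ee_pos: [0.598, -0.16, 0.1324]
tool_rot: [-0.592, 0.593, -0.386, 0.385]
ft_force: [-0.6, -0.6, 6.9]
opening: 0.0125
GUARD fz 6.9 mz 0.106 ee [ 0.598  -0.16    0.1324] baryaw 113.9 [-0.31  0.1   0.11]
clock: 34.95
ee_pos: [0.5975, -0.1601, 0.1319]
tool_rot: [-0.578, 0.58, -0.407, 0.405]
ft_force: [-3.0, -1.3, 6.4]
opening: 0.0128
GUARD fz 6.4 mz 0.209 ee [ 0.5975 -0.1601  0.1319] baryaw 109.9 [-0.36  0.52  0.21]
```

```bash

python3 -m handwheel '[{"translation":[-0.001,-0.0002,0.0006],"angular":[0,0,0],"fingers":1},{"translation":[0,0,0],"angular":[0,0,0],"fingers":1},{"translation":[0,0,0],"angular":[0,0,0],"fingers":1},{"translation":[0,0,0],"angular":[0,0,0],"fingers":1},{"translation":[0,0,0],"angular":[0,0,0],"fingers":1}]' ; python3 g.py -5 7.5 .16 ; python3 g.py -5 7.5 .16; python3 hold.py
```

```text
clock: 35.58
ee_pos: [0.5974, -0.1601, 0.132]
tool_rot: [-0.579, 0.579, -0.406, 0.405]
ft_force: [-0.9, -1.4, 4.5]
opening: 0.0126
GUARD fz 4.5 mz 0.210 ee [ 0.5974 -0.1601  0.132 ] baryaw 109.9 [-0.42  0.2   0.21]
GUARD fz 4.5 mz 0.210 ee [ 0.5974 -0.1601  0.132 ] baryaw 109.9 [-0.42  0.2   0.21]
ee [ 0.5974 -0.1601  0.132 ] bar yaw 109.93498561808278
knob 0.1332511286739663 [ 0.59761201 -0.16083009] 115.77237532979042 0.0107467753696819
knob 0.1359511286739663 [ 0.59732945 -0.16044381] 112.32147855987618 0.014671719284823418
knob 0.1299511286739663 [ 0.59786831 -0.16139592] 115.31685627147687 0.0070888073350627
```

Torque holds at 0.21 N m with the press relieved and 71° turned. A 1° nudge tells whether this is the solid stop.

```bash

python3 -m handwheel '[{"translation":[0,0,0],"angular":[0,0,-0.1],"fingers":1},{"translation":[0,0,0],"angular":[0,0,0],"fingers":1},{"translation":[0,0,0],"angular":[0,0,0],"fingers":1},{"translation":[0,0,0],"angular":[0,0,0],"fingers":1},{"translation":[0,0,0],"angular":[0,0,0],"fingers":1}]' ; python3 g.py -5 7.5 .16
```

```text
clock: 36.25
ee_pos: [0.5975, -0.1601, 0.1319]
tool_rot: [-0.575, 0.576, -0.411, 0.41]
ft_force: [-1.1, -2.4, 5.3]
opening: 0.0124
GUARD fz 5.3 mz 0.272 ee [ 0.5975 -0.1601  0.1319] baryaw 108.9 [-0.38  0.1   0.27]
```

Torque rises with the nudge, so this is the solid stop: home. I'll unload the twist and press, open, and lift clear.

```bash

python3 -m handwheel '[{"translation":[0,0,0.0004],"angular":[0,0,0.1],"fingers":1},{"translation":[0,0,0.0003],"angular":[0,0,0.1],"fingers":1},{"translation":[0,0,0],"angular":[0,0,0],"fingers":1},{"translation":[0,0,0],"angular":[0,0,0],"fingers":1},{"translation":[0,0,0],"angular":[0,0,0],"fingers":1}]' ; python3 g.py -5 7.5 .16
python3 -m handwheel '[{"translation":[0,0,0],"angular":[0,0,0],"fingers":0},{"translation":[0,0,0],"angular":[0,0,0],"fingers":0},{"translation":[0,0,0],"angular":[0,0,0],"fingers":0},{"translation":[0,0,0],"angular":[0,0,0],"fingers":0},{"translation":[0,0,0],"angular":[0,0,0],"fingers":0}]'
python3 -m handwheel '[{"translation":[0,0,0.03],"angular":[0,0,0],"fingers":0},{"translation":[0,0,0.06],"angular":[0,0,0],"fingers":0},{"translation":[0,0,0.08],"angular":[0,0,0],"fingers":0},{"translation":[0,0,0.04],"angular":[0,0,0],"fingers":0},{"translation":[0,0,0],"angular":[0,0,0],"fingers":0}]'
python3 - <<'E'
from h import *
w=r.snapshot("wrist");b=r.snapshot("side")
A=cv2.resize(w["frame"][:,:,::-1],(400,300));B=cv2.resize(b["frame"][130:250,240:400,::-1],(400,300),interpolation=cv2.INTER_CUBIC)
cv2.imwrite("pics/end.png",np.hstack([A,B]))
for z in(.126+.0085,.126+.0655): print(z,[(400+(u[0]-240)*2.5,(u[1]-130)*2.5) for u in [proj(b,[.598,-.1605,z])[0]]])
E
```

```text
clock: 36.88
ee_pos: [0.5975, -0.16, 0.132]
tool_rot: [-0.582, 0.583, -0.401, 0.4]
ft_force: [-4.1, -3.5, 2.9]
opening: 0.0124
GUARD fz 2.9 mz 0.042 ee [ 0.5975 -0.16    0.132 ] baryaw 110.9 [-0.69  0.91  0.04]
clock: 37.5
ee_pos: [0.5982, -0.1597, 0.1325]
tool_rot: [0.583, -0.583, 0.401, -0.401]
ft_force: [0.0, -0.2, 0.3]
opening: 0.0431
clock: 38.12
ee_pos: [0.599, -0.1601, 0.2407]
tool_rot: [0.583, -0.582, 0.399, -0.403]
ft_force: [-0.0, -0.1, -0.2]
opening: 0.0426
0.1345 [(np.float64(580.5729447668392), np.float64(117.34203379917439))]
0.1915 [(np.float64(580.58332573389), np.float64(68.09387819203671))]
```

View pics/end.png

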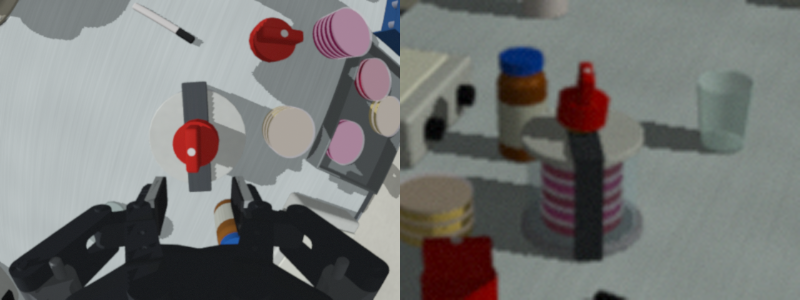

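The knob stands upright and low on the clamp bar, and the gripper is clear. One numeric height check before handing in.

```bash
python3 - <<'E'
from fit import *
w=r.snapshot("wrist");w["fish"]=1;b=r.snapshot("side")
obs=[(w,)+mask(w,1,(272,200)),(b,)+mask(b,1,(313,172),w=26)]
print([o[1].sum()/36 for o in obs])
for z in(.131,.1325,.1345,.1365,.138,.1417): q=fit(KN,obs,z,[[.598,-.16,y] for y in(1.8,2.0)]);print(z,q.x[:2],np.degrees(q.x[2]),q.fun)
E
```

```text
[np.float64(2991.6944444444443), np.float64(374.6111111111111)]
0.131 [ 0.59635006 -0.16150539] 100.85031441456658 0.1872854596564973
0.1325 [ 0.59577225 -0.16041232] 102.17632561343063 0.18201620283576053
0.1345 [ 0.59544864 -0.15929324] 103.47412924945415 0.21100967698150655
0.1365 [ 0.59516051 -0.15829608] 103.63667446840033 0.2629571906891317
0.138 [ 0.59473874 -0.15690973] 104.63381252612874 0.3096271739607311
0.1417 [ 0.59431816 -0.15566862] 109.13619770533325 0.41735316884980384
```

```bash
python3 -c "
from rig import r
print(r.hand_in(), r.state()['clock'])"
```

```text
the job is handed in; nothing more can be done
the job is handed in; nothing more can be done
```

I closed the jar with the middle-sized knob and handed the job in. The last motion ended at about 38 s.

**What I did**
- I set the knob on the neck with its bar in line with the clamp bar, to within about 1°. It touched the crest at the predicted height.
- Pressing about 5 N, I backed it about 63° until the press was lost, then let it down 7.2 mm into the thread start.
- I turned it about 71° clockwise, letting it down as it went, until it met the stop. Torque was 0.21 N m and rose to 0.27 N m with a 1° nudge, so I turned no further.
- I took off the twist and press, opened the fingers and lifted clear. The highest press I read was 6.9 N.

**Last checks**
- The last picture shows the knob upright and seated, with the gripper clear. No dish or other object in view looks moved.
- The camera fit puts the rim at about 0.1325 m, against 0.1345 m nominal for home. That is about the 2 mm camera accuracy and far below the crest height.

**What disagreed or went wrong**
- My first grasp closed above the bar. Both cameras showed the real fingertips about 36 mm short of the reported TCP, so I went lower and gripped it then.
- By the arm's readings, the final height is about 1.1 mm below nominal home, just outside the 1 mm tolerance. This may be the knob slipping slightly in the grip.
- Early in the screwing a side force of about 5 N built up. I recentred by about 1 mm and it eased.

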